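# Turn a culture dish lid-down into the incubator tray

### The job

Turn the square four-well dish on the bench over into the empty bay of the blue tray, lid down as dishes are kept for incubation, without picking it up: with the fingertips push it against the tray's low front lip and go on pushing and raising its near edge until it tips up on the lip and falls over forwards, then push it in until it lies flat on the floor of the bay. The tray stands loose and may slip a few centimetres, but the dish in its other bay stays lying there, and everything else on the bench stays where it is.

Things in the scene. Friction and masses are not known exactly. Their poses are not given: they have to be found in the camera images.
- dish: the dish to turn over: square, clear-white, four wells, lid fixed on, yellow-green mark; rigid, 13 mm thick, about 45 g. Lid 68.4 mm square; its skirt ends 5.5 mm above the underside, below it the base is set in 2.2 mm all round. Starts lid up on the bench before the empty bay, up to 0.3 rad askew, up to 22 mm to one side. Origin: centre of its underside; x, y along its sides, z through the lid
- dish_center (a point): the middle of that dish, 6.5 mm above its underside along its own z; same axes
- tray: blue steel tray, 1 kg, loose on the bench: pushed with more than some 6 N it slips. 90 mm deep (x), 196 mm wide (y), 18 mm high at back and ends. Origin: centre of its underside; x points away from the robot, y left, z up. Floor black, 2 mm above the bench. Divider 4 mm thick, 10 mm high, beginning 22 mm behind the lip's front face. Two bays 92 mm wide, 82 mm deep; the right one (-y) is empty
- bay_lip (a point): upper edge of the front (-x) face of the tray's lip, middle of the empty bay's width, 4.5 mm above the bench, so that it passes under the skirt of the dish's lid and meets its base; axes as the tray's. The lip is square, 4 mm thick, 2.5 mm higher than the tray's floor, and runs along the whole front
- bay_floor (a point): middle of the empty bay's floor, 2 mm above the bench, 45 mm behind bay_lip along the tray's x; axes as the tray's
- stored_dish: a like dish that already lies lid-down in the left bay; leave it. Origin: the centre of its underside, which faces up
- vial: small vial with a green cap, 26 mm wide, 54 mm high, on the bench to the left; leave it. Origin: its foot
- round_dish: round clear dish, 64 mm wide, 15 mm high, on the bench to the left; leave it. Origin: its foot
- forceps: forceps lying on the bench to the left, 120 mm long; leave them. Origin: the centre of their underside
- marker: black-capped marker lying on the bench to the right, 136 mm long; leave it. Origin: the centre of its underside
- tissue: white and blue booklet of lens tissue on the bench to the right, 98 x 66 x 9 mm; leave it. Origin: the centre of its underside
Things that resemble listed ones, but are neither listed nor needed, are in the scene too. What is shaped like the dish but orange is not meant.

How it is judged:
By the outcome, as a careful person would: the job done as asked, in the order asked, and still so for the second after the job is handed in, with the robot touching nothing.
It also fails if it takes over 70 s, if anything falls off the work surface, if the arm or the gripper's body presses on something with over 40 N, if the wrist force passes 120 N, or if a joint passes its speed limit or range.

### The arm

A 7-joint arm with a two-finger parallel gripper is mounted at the origin on the work surface; the furniture and walls round the work are solid. World frame = base frame: x ahead of the robot, y to its left, z up, the work surface at z = 0. Lengths are in m, angles in rad, forces in N, time in s.
With the tool pointing down it reaches from about 0.4 to 0.875 m from the base axis. Payload 19.3 kg.
Tool frame: the origin (TCP) lies at the very end of the fingers, on their centre line; the grasp point (between the pads) lies 19 mm behind it; z points along the fingers, y is the line along which they close (so a half turn about z gives the same grasp; the last joint's range is limited). The gripper opens to 85 mm and grips with 20 to 120 N. Pads are 22 mm wide; open, the fingers measure 114 mm over their backs; the gripper's body (76 mm by 85 mm) begins 54 mm behind the grasp point. The pads swing forward as they close: fully open they stand 13 mm farther back than shut.
Start: joints at [1.198, 0.521, -0.036, 1.599, 0.021, 1.021, -0.113], TCP at [0.186, -0.597, 0.231] pointing down, gripper open.
Joint ranges: [-2.91, 2.91], [-0.3, 2.13], [-1.5, 1.42], [0.17, 2.43], [-1.26, 4.41], [0.16, 1.93], [-2.52, 2.52]. Speed limits (rad/s): [1.89, 1.89, 2.39, 2.39, 3.01, 3.01, 3.01].

### API

Orientations are given as [roll, pitch, yaw] about the fixed x, y, z axes, in that order (R = Rz(yaw) Ry(pitch) Rx(roll)).
In Python, from workcell import bot gives the robot as it stands.
- The arm moves only by the tool carry_out, never from a script. Its argument "rows" is a list that holds one entry, the list of rows, each a list of 4 numbers: the shift along the tool's x, y, z in m, then the turn about the tool's z in degrees. In form: [[[x, y, z, twist], ...]]. A call has 1 to 12 rows; each row is the pose to reach, as a shift and turn from the pose commanded when the call began, along the tool's axes at that moment; what a row does not reach only later rows make up. A row lasts 1/12 s, in which the tool goes at most 41.7 mm and 7.16 degrees, less where a joint would pass 70% of its speed; a pose out of reach is approached as far as the arm can. A call with a gripper value outside its range is refused whole. "grip" is the finger opening in m, from 0 to 0.0854, set as the call begins (left out, the last holds). The fingers move at their own pace and stop on an object; "grip_force" is the grip in N (left out, the last holds). Time passes only in rows, so rows that repeat a pose let the fingers close. It gives the time, the measured TCP pose, the force, the opening and the grip force at its end, in the units of the state.
- bot.observe(): the state, without advancing time (a new reading comes with each control period).
- bot.grab_frame(name): name is "scene" or "top" or "wrist"; returns a dict with "pixels" (480x640x3 uint8, red, green, blue), "K" (3x3 intrinsics, pixels), "pose" (4x4, takes a point from camera to world coordinates). Camera axes: x right, y down, z forward; pixel columns grow to the right and rows downward; lengths in m; the calibration is good to about 2 mm. A picture is of the moment at which its call begins. There is no depth.
- bot.job_done(): hands the job in; it is judged then, once.
Trained networks look in a picture, given as the dict that the camera call returned (one of the last four; its "shot" number tells which), for a name from the list of things; names that differ only in an ending like _2 or _b are one class to them, and where a whole thing is asked for, a point or a joint stands for the part that bears it (a point fixed in the world has none). Each returns a list of dicts, best first, with "conf" (0 to 1); they miss things now and then, are a little off and sometimes report something else, mostly with a low value. They report only what shows in the picture. A call takes as long as a camera call. They do not tell look-alikes from the thing itself.
- bot.look_for(picture, label): "position" ([column, row] in pixels, amid what is visible of it).
- bot.regions_of(picture, label): "region" (480x640 bool, what is visible of it) and "position" ([column, row] in pixels, amid what is visible of it).
- bot.spot_point(picture, label): "position" ([column, row] in pixels: a listed point, or the origin of a listed thing).
The state is a dict: "clock": time; "qpos": joint angles; "qd": joint speeds; "joint_efforts": joint torques, N m; "position": TCP position; "tool_rot": TCP orientation; "force": force on the tool from outside, world axes, zero at the start; "moment": the same for the moment, N m; "grip_width": finger opening in m; "finger_force": force on a finger pad.
Only numpy, scipy, OpenCV 4.12 (cv2) and the standard library are available. Lean on these libraries where they do the work, as an engineer would, in place of code of your own. Each camera call takes 0.05 s, during which the arm holds its last target. There are 200 camera calls.

## Working session

There is one attempt and no reset: what is moved stays moved. The work goes in short steps, Python scripts to look and compute and a tool call to move; the robot and the scene stay as the last step left them, time stands still between calls to the robot, and variables do not carry over. Pictures are saved under pics/ and viewed, at most 10 in all, crops included, and the job is handed in when it is done.

Besides the shell and the picture viewer there is one more tool, called as name(argument=value, ...), one argument or row to a line, values as JSON. carry_out: Moves the arm, as the interface text tells. Its arguments: {"type":"object","properties":{"rows":{"type":"array","items":{"type":"array","items":{"type":"array","items":{"type":"number"}}}},"grip":{"type":"number"},"grip_force":{"type":"number"}},"required":["rows"]}

```bash
mkdir -p pics; ls
cat > h.py <<'E'
import numpy as np, cv2
from workcell import bot
def px2w(f,p,z):
    K,T=np.array(f["K"]),np.array(f["pose"])
    d=T[:3,:3]@np.linalg.solve(K,[p[0],p[1],1.0]); o=T[:3,3]
    return o+d*(z-o[2])/d[2]
def w2px(f,P):
    K,T=np.array(f["K"]),np.array(f["pose"])
    c=T[:3,:3].T@(np.array(P)-T[:3,3]); u=K@c; return u[:2]/u[2]
def save(f,n): cv2.imwrite("pics/"+n,cv2.cvtColor(f["pixels"],cv2.COLOR_RGB2BGR))
E
python3 - <<'E'
from h import *
s=bot.observe(); print({k:np.round(v,3).tolist() for k,v in s.items()})
for n in("top","scene"):
    f=bot.grab_frame(n); save(f,n+"1.png"); print(n,np.round(f["pose"],3).tolist(),f["K"][0][0])
    for l,z in(("dish",.0),("dish_center",.0065),("bay_lip",.0045),("bay_floor",.002),("stored_dish",.015),("tray",0)):
        for d in bot.spot_point(f,l)[:3]: print(l,np.round(d["position"],1),round(d["conf"],2),np.round(px2w(f,d["position"],z),4))
E
```

```text
pics
{'clock': 0.0, 'qpos': [1.198, 0.522, -0.036, 1.6, 0.021, 1.021, -0.113], 'qd': [-0.001, 0.0, 0.003, -0.002, 0.002, 0.001, 0.0], 'joint_efforts': [-0.0, -92.71, 1.98, -36.993, 0.018, 0.008, 0.0], 'position': [0.186, -0.596, 0.231], 'tool_rot': [-3.14, 0.0, 0.303], 'force': [0.262, -0.525, 0.721], 'moment': [0.009, 0.025, 0.011], 'finger_force': 0.0, 'grip_width': 0.085}
top [[0.014, -0.99, 0.137, 0.368], [-1.0, -0.016, -0.015, -0.021], [0.017, -0.137, -0.99, 1.092], [0.0, 0.0, 0.0, 1.0]] 449.63640003932784
dish [384.7 232.6] 0.93 [ 0.5543 -0.2054  0.    ]
dish [355.6 296.8] 0.9 [ 0.3957 -0.1337  0.    ]
dish [315.2 257.1] 0.85 [ 0.4907 -0.0347  0.    ]
dish_center [383.7 232.8] 0.97 [ 0.5526 -0.2019  0.0065]
dish_center [358.1 295.4] 0.86 [ 0.3989 -0.1391  0.0065]
dish_center [317.5 255.8] 0.67 [ 0.4933 -0.0401  0.0065]
bay_lip [323.4 223.6] 0.76 [ 0.5734 -0.0536  0.0045]
bay_floor [324.5 202.7] 0.81 [ 0.6267 -0.0558  0.002 ]
stored_dish [286.4 200. ] 0.68 [0.6287 0.0381 0.015 ]
tray [306.8 202.6] 0.71 [ 0.6266 -0.0119  0.    ]
tray [442.3 198.8] 0.54 [ 0.6424 -0.3505  0.    ]
scene [[-0.815, 0.351, -0.461, 1.001], [0.579, 0.524, -0.625, 0.568], [0.022, -0.776, -0.63, 0.658], [0.0, 0.0, 0.0, 1.0]] 489.65279033611415
dish [345.9 212. ] 0.82 [ 0.3936 -0.1341  0.    ]
dish [273.6 222.3] 0.62 [ 0.5534 -0.1929  0.    ]
dish_center [336.7 247.6] 0.96 [ 0.495  -0.0374  0.0065]
dish_center [345.1 209.7] 0.89 [ 0.3955 -0.1354  0.0065]
dish_center [273.5 214. ] 0.71 [ 0.5415 -0.2123  0.0065]
bay_lip [299.4 259.1] 0.58 [ 0.5787 -0.0526  0.0045]
bay_floor [279.2 263.8] 0.84 [ 0.6189 -0.0657  0.002 ]
stored_dish [305.2 287.2] 0.97 [0.6214 0.0297 0.015 ]
tray [292.1 282. ] 0.58 [ 0.6253 -0.0089  0.    ]
```

Run:
```python
import cv2
a=cv2.imread("pics/top1.png")[140:360,180:480]; cv2.imwrite("pics/top1c.png",cv2.resize(a,None,fx=2.6,fy=2.6,interpolation=cv2.INTER_CUBIC))
```

```text
(no output)
```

View pics/top1c.png

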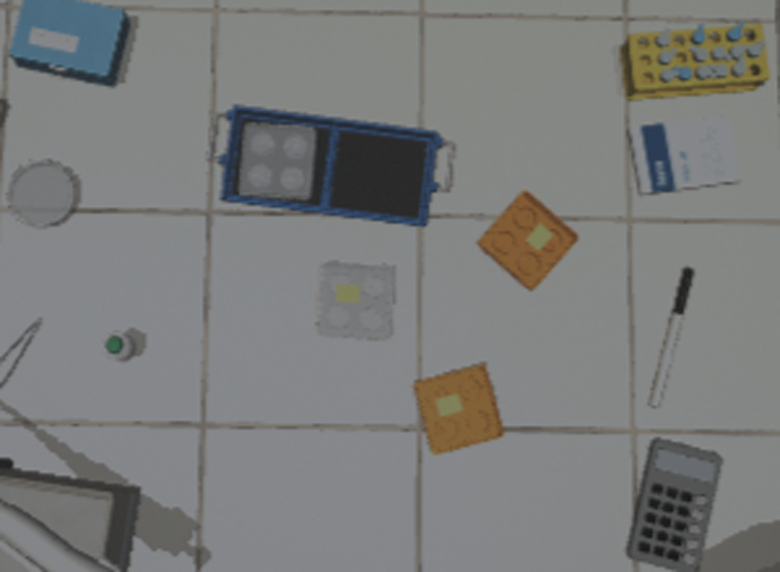

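The clear-white dish with the yellow-green mark is at (317,255). The look-alikes are two orange dishes at (383,232) and (357,297), and the stored dish at (285,200) in the left bay. The empty bay is at (326,203), and the tray is turned by about -0.1 rad. I choose the clear dish at (317,255) and move the closed gripper over towards it.

carry_out(
  rows=[
    [[0.033,-0.038,0.0,2],[0.066,-0.077,0.0,4],[0.1,-0.115,0.0,8],[0.13,-0.155,0.0,12],[0.165,-0.19,0.0,16],[0.195,-0.23,0.0,20],[0.23,-0.27,0.0,23],[0.26,-0.31,0.02,23],[0.295,-0.345,0.03,23],[0.325,-0.385,0.05,23],[0.36,-0.425,0.06,23],[0.385,-0.46,0.07,23]],
  ],
  grip=0.03,
  grip_force=60,
)

```text
clock: 1.7
position: [0.3787, -0.1387, 0.1862]
tool_rot: [3.141, -0.001, -0.099]
force: [2.0, -0.8, -0.0]
grip_width: 0.0299
finger_force: 0.0
```

carry_out(
  rows=[
    [[0,0,0,0],[0,0,0,0],[0,0,0,0]],
  ],
)

```text
clock: 1.95
position: [0.3782, -0.1407, 0.1863]
tool_rot: [3.141, 0.0, -0.098]
force: [0.5, -0.6, 0.2]
grip_width: 0.03
finger_force: 0.0
```

Run:
```python
from h import *
s=bot.observe(); print(s["clock"],s["position"],s["tool_rot"],s["force"],s["grip_width"])
for n in("wrist","top"):
    f=bot.grab_frame(n); save(f,n+"2.png"); print(n,np.round(f["pose"],3).tolist())
    for l,z in(("dish_center",.0065),("bay_lip",.0045),("bay_floor",.002),("stored_dish",.015)):
        for d in bot.spot_point(f,l)[:3]: print(l,np.round(d["position"],1),round(d["conf"],2),np.round(px2w(f,d["position"],z),4))
    for l,z in(("dish",.013),("tray",.004)):
        for d in bot.regions_of(f,l)[:3]:
            m=d["region"].astype(np.uint8); c=max(cv2.findContours(m,0,2)[0],key=cv2.contourArea)
            W=np.array([px2w(f,p[0],z)[:2] for p in c],np.float32); r=cv2.minAreaRect(W)
            print(l,round(d["conf"],2),np.round(r[0],4),np.round(r[1],4),round(r[2],1))
```

```text
1.95 [ 0.37819155 -0.14071471  0.1863207 ] [ 3.14138654e+00  1.56797235e-05 -9.83541009e-02] [ 0.48539347 -0.58459374  0.24924863] 0.03004798363796686
wrist [[-0.098, -0.957, -0.273, 0.447], [-0.995, 0.094, 0.027, -0.147], [-0.0, 0.275, -0.962, 0.329], [0.0, 0.0, 0.0, 1.0]]
dish_center [305.7 194.8] 0.64 [ 0.3955 -0.1317  0.0065]
dish_center [174.3  82.6] 0.61 [ 0.4946 -0.0377  0.0065]
dish 0.83 [ 0.3946 -0.1349] [0.0699 0.0696] 15.7
dish 0.66 [ 0.4935 -0.0397] [0.0731 0.0705] 86.6
dish 0.56 [ 0.5212 -0.1938] [0.0632 0.0279] 84.4
top [[0.014, -0.99, 0.137, 0.368], [-1.0, -0.016, -0.015, -0.021], [0.017, -0.137, -0.99, 1.092], [0.0, 0.0, 0.0, 1.0]]
dish_center [383.3 231.4] 0.87 [ 0.5561 -0.2009  0.0065]
dish_center [315.4 256.1] 0.74 [ 0.4925 -0.035   0.0065]
dish_center [355.8 297.6] 0.68 [ 0.3936 -0.1335  0.0065]
bay_lip [322.  227.6] 0.93 [ 0.5634 -0.0503  0.0045]
bay_floor [323.5 203.7] 0.78 [ 0.6241 -0.0534  0.002 ]
stored_dish [289.  203.7] 0.81 [0.6195 0.0315 0.015 ]
stored_dish [197.8 216.5] 0.43 [0.5838 0.2521 0.015 ]
dish 0.85 [ 0.4941 -0.0369] [0.0692 0.0697] 87.0
dish 0.82 [ 0.5534 -0.198 ] [0.0709 0.0709] 49.1
dish 0.62 [ 0.4148 -0.1057] [0.0215 0.0264] 0.4
tray 0.7 [ 0.6252 -0.0073] [0.211  0.0938] 82.7
```

View pics/wrist2.png

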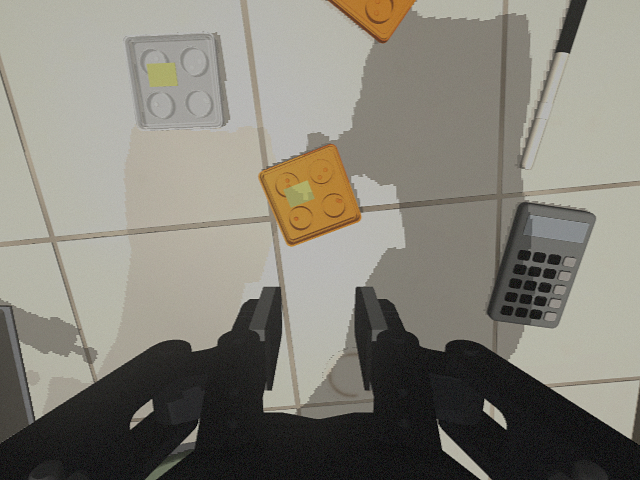

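The wrist picture shows the clear dish at (174,82) and an orange look-alike at (308,194). Measured in the world frame, the dish is at (0.494, -0.038). It lies 2 mm off the bay's midline, and the tray yaw is about -0.12. I go behind the dish and descend.

carry_out(
  rows=[
    [[0.015,-0.035,0.0,1.3],[0.03,-0.07,0.0,1.3],[0.045,-0.105,0.0,1.3],[0.048,-0.115,0.03,1.3],[0.048,-0.115,0.06,1.3],[0.048,-0.115,0.09,1.3],[0.048,-0.115,0.12,1.3],[0.048,-0.115,0.15,1.3],[0.048,-0.115,0.165,1.3],[0.048,-0.115,0.17,1.3],[0.048,-0.115,0.17,1.3]],
  ],
)

```text
clock: 3.57
position: [0.4367, -0.0306, 0.0154]
tool_rot: [3.141, 0.002, -0.121]
force: [0.4, -0.4, 0.5]
grip_width: 0.0299
finger_force: 0.0
```

carry_out(
  rows=[
    [[0,0,0.003,0],[0,0,0.006,0],[0,0,0.009,0],[0,0,0.01,0],[0,0,0.01,0]],
  ],
)

```text
clock: 3.98
position: [0.4375, -0.0308, 0.0064]
tool_rot: [-3.142, -0.0, -0.121]
force: [0.0, -0.6, -0.7]
grip_width: 0.0302
finger_force: 0.0
```

Run:
```python
from h import *
s=bot.observe(); print(s["clock"],s["position"],s["tool_rot"],s["force"])
f=bot.grab_frame("wrist"); save(f,"w3.png")
for l,z in(("dish_center",.0065),("bay_lip",.0045),("bay_floor",.002)):
    for d in bot.spot_point(f,l)[:3]: print(l,np.round(d["position"],1),round(d["conf"],2),np.round(px2w(f,d["position"],z),4))
```

```text
3.9833 [ 0.43750536 -0.03077263  0.00642988] [-3.14152115e+00 -4.74383934e-04 -1.21474541e-01] [ 0.00432392 -0.63205503 -0.66025063]
dish_center [570.1 367.3] 0.89 [ 0.3947 -0.1355  0.0065]
dish_center [324.  163.5] 0.77 [ 0.494  -0.0398  0.0065]
```

View pics/w3.png

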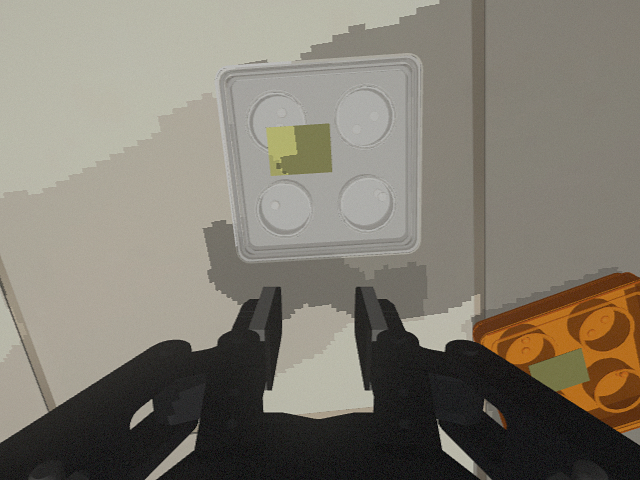

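The picture shows the dish at (322,160), centred between the fingers and nearly square to them. I lower to about 2 mm and push it toward the lip.

carry_out(
  rows=[
    [[0,0,0.002,0],[0,0,0.004,0],[0,0,0.004,0]],
  ],
)

```text
clock: 4.43
position: [0.4372, -0.0307, 0.0019]
tool_rot: [3.142, 0.0, -0.121]
force: [-0.7, 0.1, 0.0]
grip_width: 0.0298
finger_force: 0.0
```

carry_out(
  rows=[
    [[0.004,0,0,0],[0.008,0,0,0],[0.012,0,0,0],[0.017,0,0,0],[0.022,0,0,0],[0.027,0,0,0],[0.032,0,0,0],[0.037,0,0,0],[0.042,0,0,0],[0.047,0,0,0],[0.05,0,0,0],[0.05,0,0,0]],
  ],
)

```text
clock: 5.43
position: [0.4877, -0.0368, 0.0022]
tool_rot: [-3.141, -0.001, -0.122]
force: [-0.3, -0.1, -0.0]
grip_width: 0.0303
finger_force: 0.0
```

```bash
cat > look.py <<'E'
from h import *
import sys
s=bot.observe(); print(s["clock"],s["position"].round(4),s["tool_rot"].round(3),s["force"].round(2))
for n in("wrist","top"):
    f=bot.grab_frame(n); save(f,n+sys.argv[1]+".png")
    for l,z in(("dish_center",.0065),("bay_lip",.0045),("bay_floor",.002)):
        for d in bot.spot_point(f,l)[:3]: print(n,l,np.round(d["position"],1),round(d["conf"],2),np.round(px2w(f,d["position"],z),4))
    for l,z in(("tray",.01),):
        for d in bot.regions_of(f,l)[:1]:
            m=d["region"].astype(np.uint8); c=max(cv2.findContours(m,0,2)[0],key=cv2.contourArea)
            W=np.array([px2w(f,p[0],z)[:2] for p in c],np.float32); r=cv2.minAreaRect(W)
            print(n,l,round(d["conf"],2),np.round(r[0],4),np.round(r[1],4),round(r[2],1))
E
python3 look.py 4
```

```text
5.4333 [ 0.4877 -0.0368  0.0022] [-3.141e+00 -1.000e-03 -1.220e-01] [-0.28 -0.15 -0.  ]
wrist dish_center [329.5 196.7] 0.65 [ 0.5323 -0.0464  0.0065]
wrist bay_lip [339.4  80.8] 0.56 [ 0.5716 -0.0544  0.0045]
wrist tray 0.92 [ 0.5862 -0.0264] [0.1672 0.0241] 83.5
top dish_center [381.7 233.7] 0.7 [ 0.5503 -0.1969  0.0065]
top bay_floor [326.3 206.2] 0.82 [ 0.6179 -0.0604  0.002 ]
top bay_floor [443.6 200.1] 0.48 [ 0.6386 -0.3531  0.002 ]
top tray 0.6 [ 0.6242 -0.0087] [0.2192 0.0973] 84.5
```

View pics/wrist4.png

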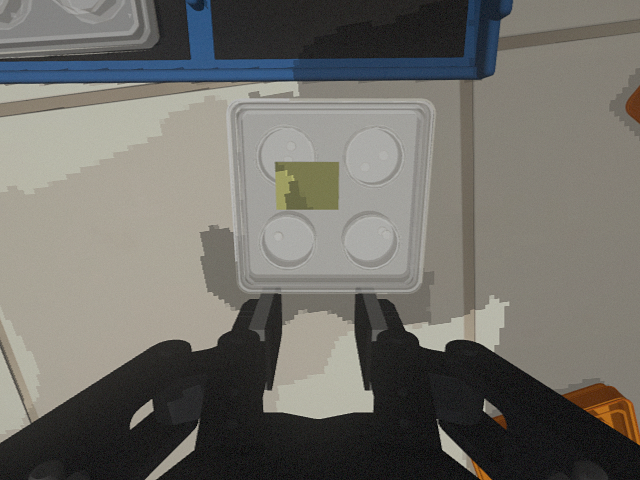

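The dish sits squarely before the lip. Its far edge is at row 98, the lip is at row 80, and the dish is within 2 mm of the bay's middle. I close the last 8 mm or so and watch the force.

carry_out(
  rows=[
    [[0.002,0,0,0],[0.004,0,0,0],[0.006,0,0,0],[0.007,0,0,0],[0.008,0,0,0],[0.009,0,0,0],[0.009,0,0,0]],
  ],
)

```text
clock: 6.52
position: [0.4961, -0.0379, 0.0022]
tool_rot: [-3.142, -0.0, -0.121]
force: [0.3, 0.8, 0.4]
grip_width: 0.0301
finger_force: 0.0
```

carry_out(
  rows=[
    [[0.001,0,0,0],[0.002,0,0,0],[0.002,0,0,0]],
  ],
)

```text
clock: 6.77
position: [0.4973, -0.0381, 0.0021]
tool_rot: [3.141, 0.001, -0.121]
force: [-3.8, 0.3, 1.7]
grip_width: 0.0301
finger_force: 2.1
```

Contact is made at 3.8 N. Next I raise the near edge along the arc about the lip, in stages.

carry_out(
  rows=[
    [[0.0005,0,-0.002,0],[0.001,0,-0.004,0],[0.001,0,-0.006,0],[0.0015,0,-0.008,0],[0.002,0,-0.011,0],[0.002,0,-0.011,0]],
  ],
)

```text
clock: 7.27
position: [0.4992, -0.0385, 0.0135]
tool_rot: [3.141, 0.001, -0.121]
force: [-6.9, -0.8, 0.8]
grip_width: 0.0302
finger_force: 3.2
```

Run:
```python
from h import *
f=bot.grab_frame("scene"); save(f,"s5.png")
a=f["pixels"][180:320,220:420][:,:,::-1]; cv2.imwrite("pics/s5c.png",cv2.resize(a,None,fx=4,fy=4,interpolation=cv2.INTER_CUBIC))
f=bot.grab_frame("wrist"); save(f,"w5.png")
```

```text
(no output)
```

View pics/s5c.png

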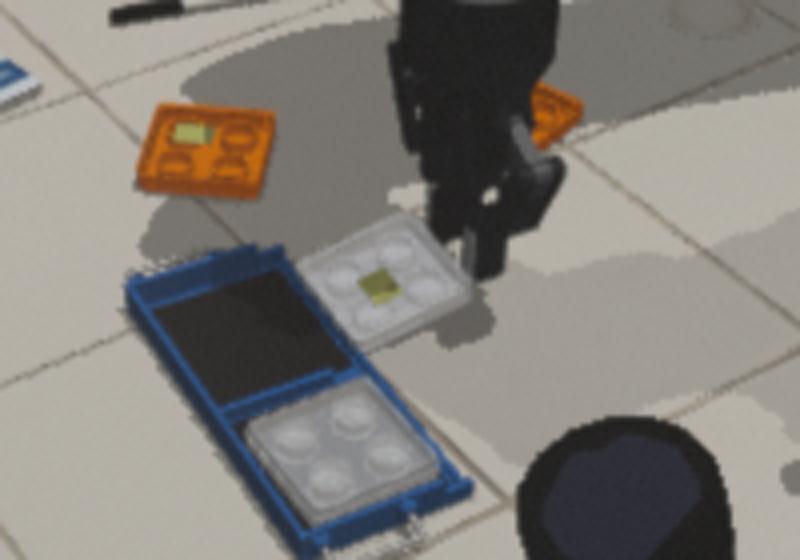

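The near edge of the dish at (440,290 in the crop) has come off the bench and stays with the fingers, with its far edge on the lip. I continue the arc to about 30°.

carry_out(
  rows=[
    [[0.0005,0,-0.003,0],[0.0012,0,-0.006,0],[0.0022,0,-0.009,0],[0.0033,0,-0.012,0],[0.0045,0,-0.015,0],[0.006,0,-0.018,0],[0.0075,0,-0.021,0],[0.0082,0,-0.0222,0],[0.0082,0,-0.0222,0]],
  ],
)

```text
clock: 8.12
position: [0.5082, -0.0394, 0.0359]
tool_rot: [3.142, -0.0, -0.121]
force: [-5.8, 0.1, 2.5]
grip_width: 0.03
finger_force: 2.6
```

Run:
```python
from h import *
s=bot.observe(); print(s["position"],s["force"])
f=bot.grab_frame("scene")
a=f["pixels"][180:320,220:420][:,:,::-1]; a=cv2.resize(a,None,fx=2,fy=4,interpolation=cv2.INTER_CUBIC)
a=cv2.resize(f["pixels"][180:320,250:370][:,:,::-1],None,fx=3.3,fy=3.3,interpolation=cv2.INTER_CUBIC)
f=bot.grab_frame("wrist"); b=cv2.resize(f["pixels"][:,150:490][:,:,::-1],(390,a.shape[0]))
cv2.imwrite("pics/s6.png",np.hstack([a,b]))
```

```text
[ 0.5081942  -0.03939888  0.03593499] [-5.84008845  0.11344355  2.52021128]
```

View pics/s6.png

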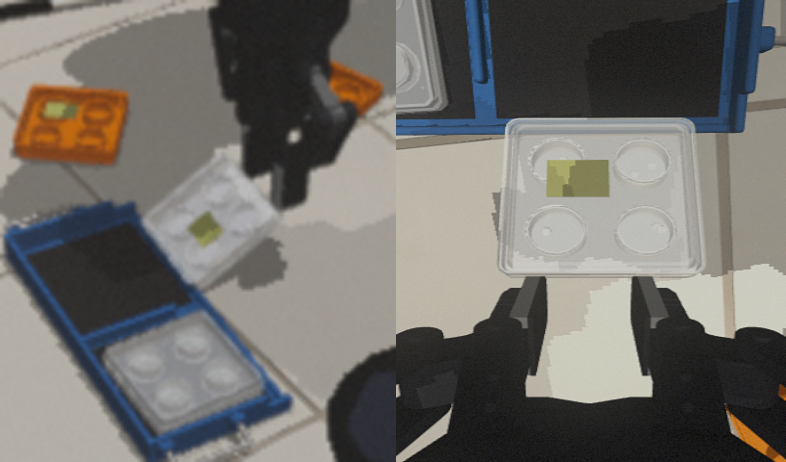

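The dish is tilted about 30° and square to the lip, with the fingers on its near edge. I go on to about 55°.

carry_out(
  rows=[
    [[0.0022,0,-0.0033,0],[0.0045,0,-0.0065,0],[0.007,0,-0.0098,0],[0.01,0,-0.0128,0],[0.013,0,-0.0155,0],[0.0163,0,-0.018,0],[0.0195,0,-0.0205,0],[0.0215,0,-0.0217,0],[0.0215,0,-0.0217,0]],
  ],
)

```text
clock: 8.97
position: [0.53, -0.042, 0.0574]
tool_rot: [-3.141, -0.001, -0.121]
force: [-0.7, 0.2, 1.1]
grip_width: 0.0302
finger_force: 0.3
```

```bash
cat > pair.py <<'E'
from h import *
import sys
s=bot.observe(); print(s["clock"],s["position"],s["force"])
f=bot.grab_frame("scene")
a=cv2.resize(f["pixels"][180:320,250:370][:,:,::-1],None,fx=3.3,fy=3.3,interpolation=cv2.INTER_CUBIC)
f=bot.grab_frame("wrist"); b=cv2.resize(f["pixels"][:,150:490][:,:,::-1],(390,a.shape[0]))
cv2.imwrite("pics/%s.png"%sys.argv[1],np.hstack([a,b]))
E
python3 pair.py s7
```

```text
8.9667 [ 0.53003093 -0.04196431  0.05741496] [-0.74961214  0.21070977  1.07367245]
```

View pics/s7.png

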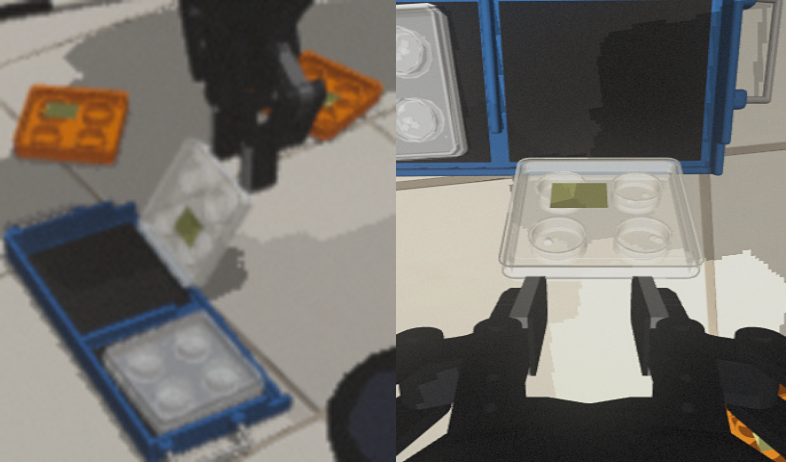

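The dish is at about 53°, square and inside the bay's width. The wrist picture shows it at columns 515–700, with the bay at 500–710. I push it over.

carry_out(
  rows=[
    [[0.004,0,-0.002,0],[0.008,0,-0.004,0],[0.012,0,-0.0055,0],[0.016,0,-0.007,0],[0.02,0,-0.008,0],[0.024,0,-0.0085,0],[0.028,0,-0.009,0],[0.032,0,-0.0095,0],[0.036,0,-0.01,0],[0.04,0,-0.01,0],[0.045,0,-0.01,0],[0.045,0,-0.01,0]],
  ],
)

```text
clock: 10.07
position: [0.5774, -0.0475, 0.0691]
tool_rot: [-3.141, -0.006, -0.122]
force: [3.0, -0.3, 23.2]
grip_width: 0.0299
finger_force: 11.8
```

```bash
python3 pair.py s8
```

```text
10.0667 [ 0.57737023 -0.0475076   0.06912243] [ 2.97938732 -0.33003558 23.22218327]
```

View pics/s8.png

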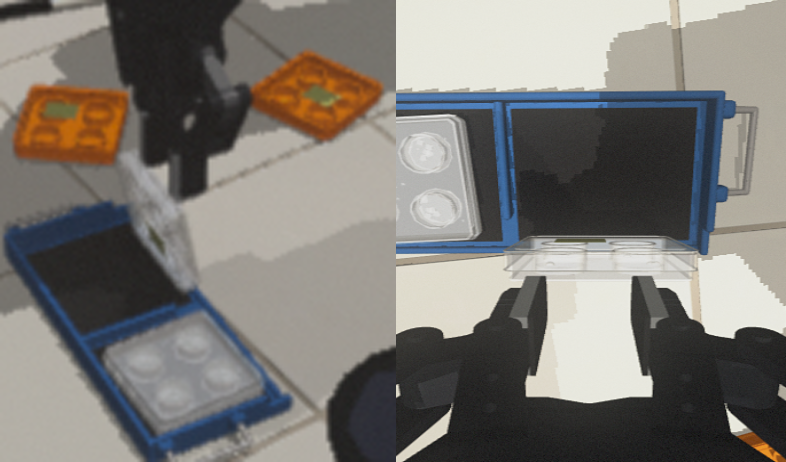

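The dish stands at about 85° on the lip, with the fingertips bearing on its upper edge at 23 N. I ease up slightly while driving forward.

carry_out(
  rows=[
    [[0.003,0,-0.0005,0],[0.007,0,-0.001,0],[0.012,0,-0.0015,0],[0.017,0,-0.002,0],[0.022,0,-0.002,0],[0.026,0,-0.002,0],[0.026,0,-0.002,0],[0.026,0,-0.002,0]],
  ],
)

```text
clock: 10.83
position: [0.5997, -0.0505, 0.0688]
tool_rot: [-3.142, 0.0, -0.121]
force: [0.3, -0.4, 0.1]
grip_width: 0.0301
finger_force: 0.0
```

```bash
python3 pair.py s9
```

```text
10.8333 [ 0.59974031 -0.0505421   0.06884936] [ 0.2997894  -0.41856515  0.14227955]
```

View pics/s9.png

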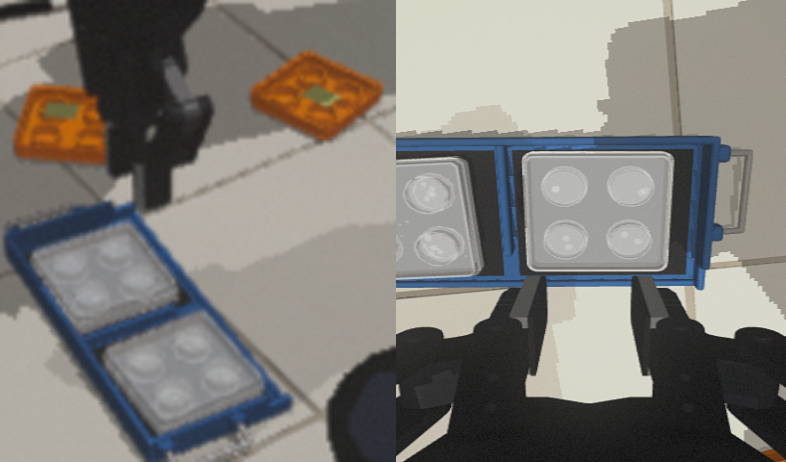

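The dish has fallen over forwards into the bay, well side up (picture: dish at columns 525–672, near edge at row 270, by the lip). I back off to clear the camera and measure how it lies.

carry_out(
  rows=[
    [[-0.02,0,0,0],[-0.04,0,0,0],[-0.05,0,0.005,0],[-0.05,0,0.02,0],[-0.05,0,0.035,0],[-0.05,0,0.05,0],[-0.05,0,0.058,0],[-0.05,0,0.06,0],[-0.05,0,0.06,0]],
  ],
)

```text
clock: 11.68
position: [0.5499, -0.0444, 0.0089]
tool_rot: [3.142, 0.001, -0.121]
force: [0.2, -0.1, -0.3]
grip_width: 0.03
finger_force: 0.0
```

```bash
python3 look.py 10
python3 - <<'E'
from h import *
f=bot.grab_frame("wrist")
for l in("stored_dish","dish"):
    for d in bot.regions_of(f,l)[:3]:
        m=d["region"].astype(np.uint8); c=max(cv2.findContours(m,0,2)[0],key=cv2.contourArea)
        print(l,round(d["conf"],2),cv2.boundingRect(c))
        for z in (.0095,.0145):
            W=np.array([px2w(f,p[0],z)[:2] for p in c],np.float32); r=cv2.minAreaRect(W); print(z,np.round(r[0],4),np.round(r[1],4),round(r[2],1))
g=f["pixels"].astype(int)
for c in(270,320,370): print(c,[tuple(g[r,c]) for r in range(60,175,3)] if c==320 else '')
E
```

```text
11.6833 [ 0.5499 -0.0444  0.0089] [ 3.142e+00  1.000e-03 -1.210e-01] [ 0.17 -0.14 -0.29]
wrist dish_center [329.8 123.6] 0.61 [ 0.6202 -0.0572  0.0065]
wrist bay_lip [335.7 248.3] 0.75 [ 0.5718 -0.0542  0.0045]
wrist tray 0.97 [ 0.6197 -0.0278] [0.1997 0.086 ] 83.1
top dish_center [441.9 200.9] 0.69 [ 0.6354 -0.3474  0.0065]
top dish_center [379.3 235.4] 0.68 [ 0.546  -0.191   0.0065]
top bay_lip [435.7 267.9] 0.63 [ 0.4683 -0.3287  0.0045]
stored_dish 0.75 (0, 26, 184, 211)
0.0095 [0.6266 0.0367] [0.0729 0.0711] 86.4
0.0145 [0.6263 0.0335] [0.0703 0.0686] 86.4
dish 0.89 (227, 16, 206, 205)
0.0095 [ 0.6201 -0.0568] [0.0702 0.0701] 83.0
0.0145 [ 0.62   -0.0567] [0.0678 0.0676] 83.0
dish 0.89 (579, 197, 61, 119)
0.0095 [ 0.5534 -0.1618] [0.0507 0.0233] 6.1
0.0145 [ 0.5557 -0.158 ] [0.0489 0.0225] 6.1
270 
320 [(np.int64(177), np.int64(178), np.int64(176)), (np.int64(175), np.int64(177), np.int64(174)), (np.int64(177), np.int64(178), np.int64(176)), (np.int64(174), np.int64(178), np.int64(173)), (np.int64(178), np.int64(178), np.int64(175)), (np.int64(173), np.int64(173), np.int64(172))
[... 856 characters left out ...]
4(176), np.int64(175), np.int64(172)), (np.int64(179), np.int64(181), np.int64(179)), (np.int64(179), np.int64(180), np.int64(177)), (np.int64(179), np.int64(177), np.int64(178)), (np.int64(177), np.int64(177), np.int64(176)), (np.int64(178), np.int64(177), np.int64(176)), (np.int64(182), np.int64(183), np.int64(178)), (np.int64(176), np.int64(178), np.int64(176)), (np.int64(177), np.int64(179), np.int64(174)), (np.int64(177), np.int64(180), np.int64(177)), (np.int64(180), np.int64(182), np.int64(178)), (np.int64(178), np.int64(178), np.int64(175)), (np.int64(177), np.int64(176), np.int64(175)), (np.int64(178), np.int64(178), np.int64(175)), (np.int64(178), np.int64(178), np.int64(176))]
370
```

View pics/wrist10.png

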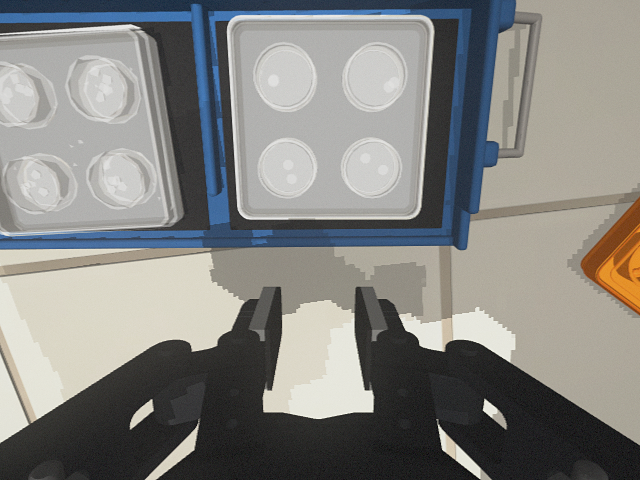

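The picture shows the dish, wells up and lid down, at columns 227–433 and rows 16–221. Black floor shows on the lip side (rows 221–230) and at both sides, so the dish is already clear of the lip. I raise the arm and check numerically that it lies flat.

carry_out(
  rows=[
    [[-0.01,0,-0.03,0],[-0.015,0,-0.06,0],[-0.015,0,-0.09,0],[-0.015,0,-0.11,0],[-0.015,0,-0.11,0],[-0.015,0,-0.11,0]],
  ],
)

```text
clock: 12.83
position: [0.5358, -0.0428, 0.12]
tool_rot: [-3.141, -0.002, -0.122]
force: [-0.0, -0.2, -0.3]
grip_width: 0.0302
finger_force: 0.0
```

Run:
```python
from h import *
s=bot.observe(); print(s["clock"],s["position"],s["force"])
f=bot.grab_frame("wrist"); save(f,"w11.png")
for l in("dish","stored_dish","tray"):
    for d in bot.regions_of(f,l)[:4]:
        m=d["region"].astype(np.uint8); c=max(cv2.findContours(m,0,2)[0],key=cv2.contourArea)
        W=np.array([px2w(f,p[0],.0095)[:2] for p in c],np.float32); r=cv2.minAreaRect(W)
        q=cv2.approxPolyN(c,4,ensure_convex=True).reshape(-1,2)
        Q=np.array([px2w(f,p,.0095)[:2] for p in q])
        print(l,round(d["conf"],2),np.round(r[0],4),np.round(r[1],4),round(r[2],1),"quad",Q.round(4).tolist(),"sides",np.linalg.norm(Q-np.roll(Q,-1,0),axis=1).round(4))
```

```text
12.8333 [ 0.53584885 -0.04277677  0.12004499] [-0.02011158 -0.20316253 -0.29420959]
dish 0.83 [ 0.62  -0.057] [0.0702 0.0703] 83.1 quad [[0.5808, -0.0879], [0.5893, -0.0181], [0.6586, -0.0265], [0.6512, -0.0958]] sides [0.0703 0.0697 0.0697 0.0708]
dish 0.56 [ 0.3738 -0.1628] [0.0251 0.0085] 42.4 quad [[0.3705, -0.1715], [0.3578, -0.1716], [0.3764, -0.1548], [0.3866, -0.1564]] sides [0.0127 0.025  0.0103 0.022 ]
stored_dish 0.91 [0.6266 0.0371] [0.0718 0.0699] 87.0 quad [[0.59, 0.0031], [0.5935, 0.0751], [0.6626, 0.0708], [0.66, -0.0009]] sides [0.072  0.0692 0.0717 0.0701]
tray 0.85 [ 0.6234 -0.0124] [0.2313 0.0921] 83.6 quad [[0.5647, -0.1226], [0.5909, 0.1079], [0.6825, 0.0974], [0.6555, -0.1322]] sides [0.232  0.0922 0.2312 0.0912]
```

The front and back sides measure 70.3 and 69.7 mm at the flat height, so the dish lies flat. The tray has hardly moved and the stored dish is still in place.

```bash
python3 -c "
from workcell import bot
print(bot.job_done())"
```

```text
the job is handed in; nothing more can be done
None
```

The clear four-well dish was tipped over the tray's lip and measures flat, lid down, in the right bay; it fell fully into place, so no final push was needed, and the job is handed in at about 13 s.

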